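Take the block-handled sanding beam out of the packed rack

ROBOT

A 7-joint arm with a two-finger parallel gripper is mounted at the origin on the work surface. World frame = base frame: x ahead of the robot, y to its left, z up, the work surface at z = 0. Lengths are in m, angles in rad, forces in N, time in s.
With the tool pointing down it reaches from about 0.4 to 0.85 m from the base axis. Payload 6.9 kg.
Tool frame: the origin (TCP) lies at the very end of the fingers, on their centre line; the grasp point (between the pads) lies 19 mm behind it (pinch_z is the distance from the TCP to the grasp point, in m); z points along the fingers, y is the direction in which the jaws open and shut (so a half turn about z gives the same grasp; the last joint's range is limited). The gripper opens to 85 mm and grips with 20 to 120 N. Pads are 22 mm wide; open, the fingers measure 114 mm over their backs; the gripper's body (76 mm by 85 mm) begins 54 mm behind the grasp point. The pads swing forward as they close: fully open they stand 13 mm farther back than shut.
Start: joints at [1.26, 0.507, -0.238, 1.5, 0.126, 1.149, -0.155], TCP at [0.252, -0.572, 0.231] pointing down, gripper open.
Joint ranges: [-3.08, 3.08], [-0.24, 2.05], [-1.43, 1.35], [0, 2.5], [-1.52, 4.66], [0.17, 1.96], [-2.89, 2.89]. Speed limits (rad/s): [2.39, 2.39, 3.14, 3.14, 3.14, 3.14, 3.14].

INTERFACE

Orientations are given as a unit quaternion [x, y, z, w].
In Python, from station import * gives the robot as it stands.
- The arm moves only by the shell command python3 -m jog 'ROWS'. ROWS is JSON, a list of rows, each an object with "dr": the turn, a rotation vector about the tool's x, y, z in units of 180 degrees (1.0 is 180 degrees), a list of three; "translation": the shift along the tool's x, y, z in units of 0.15 m (1.0 is 0.15 m), a list of three; "grip": the opening, from 0 (shut) to 1 (fully open). A call has 1 to 20 rows; each row is the pose to reach, as a shift and turn from the pose commanded when the call began, along the tool's axes at that moment, turning the shorter way round; what a row does not reach only later rows make up. A row lasts 1/12 s, in which the tool goes at most 41.7 mm and 7.16 degrees, less where a joint would pass 70% of its speed; a pose out of reach is approached as far as the arm can. A call with a number of a shift or a turn outside -1 to 1 is refused whole. A call with a gripper value outside its range is refused whole. The fingers move at their own pace and stop on an object; the grip force is fixed at half the most. Time passes only in rows, so rows that repeat a pose let the fingers close. It gives the time, the measured TCP pose, the force and the opening at its end, in the units of the state.
- observe(): the state, without advancing time (a new reading comes with each control period).
- get_image(name): name is "scene" or "top"; returns (picture, depth): 480x640x3 uint8, red, green, blue; 480x640 float32, m along the optical axis (not along the pixel's ray), 0 where there is no reading.
- camera_model(name): a dict with "mtx" (3x3 intrinsics, pixels), "R" (3x3) and "t" (3): a world point X has camera coordinates R X + t. Camera axes: x right, y down, z forward; pixel columns grow to the right and rows downward; lengths in m; the calibration is good to about 2 mm. A picture is of the moment at which its call begins. camera_model takes no time and is no camera call.
- sign_off(): hands the job in, once; it reports no verdict.
Trained networks look in the newest picture that a camera, given by its name, has taken for a name from the list of things; names that differ only in an ending like _2 or _b are one class to them, and where a whole thing is asked for, a point or a joint stands for the part that bears it (a point fixed in the world has none). Each returns a list of dicts, best first, with "p" (0 to 1); they miss things now and then, are a little off and sometimes report something else, mostly with a low value. They report only what shows in the picture. A call takes as long as a camera call. They do not tell look-alikes from the thing itself.
- look_for(camera, thing): "location" ([x, y, z] in m, in the coordinates of the camera as it stood for that picture, good to about 4 mm: the middle of the surface that is visible of it).
- masks_of(camera, thing): "mask" (480x640 bool, what is visible of it).
The state is a dict: "time": time; "qpos": joint angles; "joint_velocities": joint speeds; "tau": joint torques, N m; "eef_pos": TCP position; "ee_rot": TCP orientation; "ft_force": force on the tool from outside, world axes, zero at the start; "wrist_torque": the same for the moment, N m; "gripper_width": opening from 0.0 (shut) to 1.0 (fully open).
Only numpy, scipy, OpenCV 4.12 (cv2) and the standard library are available. Lean on these libraries where they do the work, as an engineer would, in place of code of your own. Each camera call takes 0.05 s, during which the arm holds its last target.

TASK

Five sanding beams stand packed side by side in the plywood rack. Take hold of the broad block handle of the one beam that has it (the others have thin round pegs), tip its top out towards the open front by about 20 degrees while its foot is still in the rack, then draw it free from under the rack's top strip. Set it upright in the middle of the cork mat before letting go, and leave the other beams standing in the rack.

Things in the scene. Friction and masses are not known exactly. Their poses are not given: they have to be found in the camera images.
- beam_block: Wanted beam: beech, 80 (x) x 36 (y) x 140 mm tall (z), 0.28 kg, in place 2, 3 or 4 of the row, 2 mm from each neighbour. Origin: centre of its foot; z up, -x its front, facing out of the rack. Dark block handle on top: 24 (x) x 32 (y) mm, from z = 140 to 185, centre x = -28, flush with the front. Grip it from above across the 24 mm (front and back faces); no room at the sides.
- beam_peg_a: Another beam, same size and axes, must stay standing in its place; on top a dark round peg 12 mm across, 25 mm tall. In beam axes the rack has: low back wall (to z = 50), inner face x = 47; lip 8 mm high in front, inner face x = -49; end walls to z = 160; a strip at z = 150 to 160 over the beams' rear, from x = 30 back, so a beam cannot go straight up. Beams 1 and 5 are fixed, with pegs.
- beam_peg_b: Like the other peg beam, also stays. Any beam stands on the rack's 12 mm floor (z = 0 in its axes). To get out it tips forward (its top to -x) about its lower front edge (x = -40, z = 0); from about 5 degrees on it clears the strip, and once tipped 20 degrees it comes up and forward over the lip.
- mat: Square cork mat, 180 x 180 x 4 mm, fixed flat on the bench to the right of the rack (-y). Origin: centre of its underside, on the bench top; its upper face lies 4 mm above. The beam may stand on it at any heading.
There are look-alikes about, which are no part of the job. Leave any green look-alike of the beam_block alone.

How it is judged:
On the way, in this order (a step that is already met when the one before it is completed fails the run):
1. the block-handled beam is tipped by more than 10 degrees with its foot still in its place in the rack (foot centre within 45 mm of its start) (angle between beam_block's own z axis and vertical above 0.1745 rad and distance of beam_block from where it was at the start of the episode below 0.045 m), for 0.1 s.
2. still held, it stands upright (within 10 degrees) on the mat, or less than 10 mm above it, within 50 mm of the mat's centre (horizontal distance between beam_block and mat below 0.05 m and angle between beam_block's own z axis and vertical below 0.1745 rad and z of beam_block in the frame of mat between -0.005 and 0.014 m and contact force between beam_block and the fingers above 0.5 N), for 0.1 s.
At the end, for the whole second after the job is handed in: The block-handled beam stands at rest and released on the mat, upright within 10 degrees, its foot's centre within 50 mm of the mat's centre; the other two loose beams stand upright within 10 degrees and within 20 mm of where they began (horizontal distance between beam_block and mat below 0.05 m and angle between each of beam_block, beam_peg_a, beam_peg_b's own z axis and vertical below 0.1745 rad and z of beam_block in the frame of mat between -0.005 and 0.014 m and linear speed of beam_block below 0.03 m/s and angular speed of beam_block below 0.2 rad/s and contact force between beam_block and mat above 0.5 N and distance of each of beam_peg_a, beam_peg_b from where it was at the start of the episode below 0.02 m); the robot touches nothing.
It fails at once if another beam is pulled out or toppled (moved more than 40 mm or tipped more than 20 degrees) (distance of any of beam_peg_a, beam_peg_b from where it was at the start of the episode above 0.04 m or angle between any of beam_peg_a, beam_peg_b's own z axis and vertical above 0.35 rad).
It also fails if it takes over 43 s, if anything falls off the work surface, if the arm or the gripper's body presses on something with over 40 N, if the wrist force passes 120 N, or if a joint passes its speed limit or range.

## Working session

There is one attempt and no reset: what is moved stays moved. The work goes in short steps, Python scripts to look and compute and a shell command to move; the robot and the scene stay as the last step left them, time stands still between calls to the robot, and variables do not carry over. Pictures are saved under pics/ and viewed, and the job is handed in when it is done.

```bash
mkdir -p pics; python3 - <<'E'
from station import *
import cv2,numpy as np
s=observe();print({k:np.round(v,3) for k,v in s.items()})
for n in("scene","top"):
    im,d=get_image(n);cv2.imwrite(f"pics/{n}0.png",im[:,:,::-1]);np.save(f"pics/{n}0.npy",d)
    m=camera_model(n);print(n,m)
    for t in("beam_block","beam_peg_a","mat"):
        for r in look_for(n,t):
            print(t,round(r["p"],2),np.round(np.array(m["R"]).T@(np.array(r["location"])-m["t"]),3))
print(observe()["time"])
E
```

```text
{'time': np.float64(0.0), 'qpos': array([ 1.261,  0.508, -0.238,  1.501,  0.126,  1.149, -0.155]), 'joint_velocities': array([-0.001,  0.001,  0.001, -0.002,  0.   ,  0.   , -0.001]), 'tau': array([ 0.0000e+00, -6.2061e+01, -2.1860e+00, -2.4965e+01,  1.3000e-02,
        1.2000e-02, -0.0000e+00]), 'eef_pos': array([ 0.252, -0.571,  0.23 ]), 'ee_rot': array([ 0.978,  0.206, -0.   , -0.001]), 'ft_force': array([ 0.223, -0.935, -0.407]), 'wrist_torque': array([ 0.013, -0.024,  0.049]), 'gripper_width': np.float64(0.997)}
scene {'mtx': array([[561.08068328,   0.        , 311.41855505],
       [  0.        , 561.08068328, 240.43766834],
       [  0.        ,   0.        ,   1.        ]]), 'R': array([[ 0.71097347, -0.70321643, -0.00183945],
       [-0.5059965 , -0.50975804, -0.69578321],
       [ 0.48834851,  0.49561416, -0.71824949]]), 't': array([-0.39653606,  0.30139559,  0.56610922])}
beam_block 0.63 [0.577 0.204 0.149]
beam_block 0.63 [ 0.596 -0.034  0.125]
beam_peg_a 0.94 [0.577 0.168 0.134]
beam_peg_a 0.71 [0.57  0.127 0.134]
top {'mtx': array([[540.18755462,   0.        , 316.79993619],
       [  0.        , 540.18755462, 241.84490818],
       [  0.        ,   0.        ,   1.        ]]), 'R': array([[-0.02030857, -0.99975348, -0.00897424],
       [-0.99699838,  0.02092173, -0.07454195],
       [ 0.07471133,  0.00743346, -0.9971775 ]]), 't': array([0.00209569, 0.56107517, 0.94670859])}
beam_block 0.88 [0.6   0.202 0.152]
beam_block 0.76 [ 0.614 -0.02   0.139]
beam_peg_a 0.87 [0.607 0.128 0.149]
beam_peg_a 0.59 [0.606 0.168 0.15 ]
mat 0.91 [ 0.516 -0.201  0.005]
mat 0.5 [0.609 0.167 0.147]
0.4
```

View pics/scene0.png

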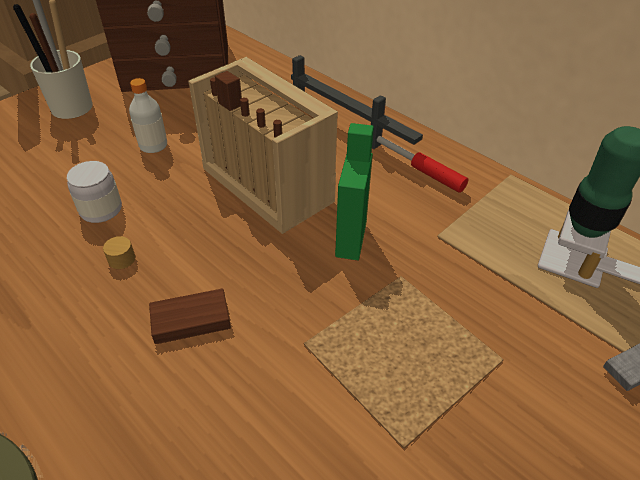

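View pics/top0.png

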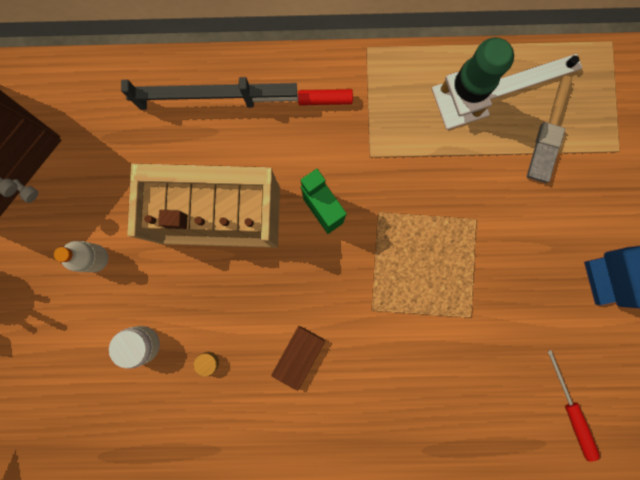

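The scene picture shows the block handle at about (228,90), with pegs at (245,107), (262,118) and (278,128). In the top view the handle is at (171,218), the pegs at 151, 200, 225 and 249, and the mat's centre at about (425,265). The green look-alike stands between rack and mat. Next I'll measure the handle, rack and mat from depth.

```bash
cat > h.py <<'E'
import numpy as np
from station import *
def cloud(n,d):
    m=camera_model(n);K=m["mtx"];v,u=np.mgrid[0:480,0:640]
    c=np.stack([(u-K[0,2])/K[0,0]*d,(v-K[1,2])/K[1,1]*d,d],-1)
    w=(c-m["t"])@m["R"]; w[d==0]=np.nan; return w
E
python3 - <<'E'
from h import *
import cv2
for n,box in(("top",(120,300,150,270)),("scene",(185,400,40,270))):
    d=np.load(f"pics/{n}0.npy");w=cloud(n,d);im=cv2.imread(f"pics/{n}0.png").astype(int)
    u0,u1,v0,v1=box;W=w[v0:v1,u0:u1];I=im[v0:v1,u0:u1]
    dark=I.sum(-1)<240
    def st(name,M):
        P=W[M]; print(n,name,len(P)); 
        if len(P)>5:
            print(np.round(np.percentile(P,[2,50,98],axis=0),4).tolist())
            if len(P)>20: print(cv2.minAreaRect(P[:,:2].astype(np.float32)*1000))
    zz=W[...,2];yy=W[...,1]
    green=(I[...,1]>I[...,2]*1.5)&(I[...,1]>I[...,0]*1.3)
    st("handle top",(zz>.187)&~green&(yy>0.1))
    st("handle dark",dark&(zz>.182)&~green&(yy>0.1))
    st("z .165-.182 (strip/walls/pegs)",(zz>.165)&(zz<.178)&~green&~dark)
    st("pegs",dark&(zz>.170)&(zz<.182))
    st("green",green&(zz>.02))
    st("beamtops",(zz>.145)&(zz<.158)&~dark&~green)
    if n=="top":
        for u in(151,171,200,225,249):print(u,np.round(w[218:224,u],3).tolist())
d=np.load("pics/top0.npy");w=cloud("top",d)
im=cv2.imread("pics/top0.png")
for p in((425,265),(380,215),(475,220),(470,317),(374,310)):print(p,np.round(w[p[1],p[0]],4))
m=masks_of("top","mat")[0];P=w[m["mask"]];print(m["p"],cv2.minAreaRect(P[np.isfinite(P).all(1)][:,:2].astype(np.float32)*1000))
m=masks_of("top","beam_block")
for r in m:
    P=w[r["mask"]];P=P[np.isfinite(P).all(1)];print(r["p"],len(P),np.round(np.percentile(P,[2,50,98],axis=0),3).tolist())
E
```

```text
top handle top 366
[[0.5774, 0.1913, 0.191], [0.5886, 0.2066, 0.1956], [0.5999, 0.2228, 0.1987]]
((589.1400146484375, 207.06082153320312), (32.42549514770508, 24.22837257385254), 87.12476348876953)
top handle dark 369
[[0.577, 0.1912, 0.1834], [0.5877, 0.2053, 0.1955], [0.5995, 0.2216, 0.1987]]
((588.4771728515625, 207.11509704589844), (32.467350006103516, 22.909027099609375), 87.50750732421875)
top z .165-.182 (strip/walls/pegs) 3453
[[0.5665, 0.0609, 0.1672], [0.6529, 0.1657, 0.1706], [0.6733, 0.2741, 0.1739]]
((616.6246337890625, 168.19369506835938), (216.62562561035156, 111.79496765136719), 87.03234100341797)
top pegs 218
[[0.5768, 0.0893, 0.1705], [0.5857, 0.1698, 0.1757], [0.5957, 0.2492, 0.1811]]
((587.6475830078125, 168.92385864257812), (21.653003692626953, 161.8011474609375), 0.6630041599273682)
top green 0
top beamtops 4217
[[0.5749, 0.0773, 0.1475], [0.616, 0.1571, 0.1507], [0.6458, 0.2569, 0.1538]]
((614.9339599609375, 166.88121032714844), (213.53492736816406, 109.23320770263672), 87.04763793945312)
151 [[0.591, 0.239, 0.176], [0.59, 0.24, 0.174], [0.588, 0.241, 0.171], [
[... 1523 characters left out ...]
 [0.6509, 0.0002, 0.184]]
((618.9887084960938, -22.92121124267578), (83.52542877197266, 36.27509307861328), 33.618839263916016)
scene beamtops 2255
[[0.5571, 0.059, 0.1467], [0.619, 0.1512, 0.1505], [0.6548, 0.2662, 0.1564]]
((615.5243530273438, 165.61611938476562), (216.60829162597656, 112.63282775878906), 86.93537902832031)
(425, 265) [ 0.5161 -0.2054  0.0006]
(380, 215) [ 0.6094 -0.1262  0.0011]
(475, 220) [ 0.5962 -0.2987  0.0037]
(470, 317) [ 0.4207 -0.2832  0.0006]
(374, 310) [ 0.4369 -0.11    0.0047]
0.93 ((518.312744140625, -203.88116455078125), (182.45217895507812, 179.85446166992188), 84.83836364746094)
0.93 1268 [[0.577, 0.188, 0.072], [0.601, 0.202, 0.152], [0.646, 0.221, 0.198]]
```

```bash
python3 - <<'E'
import cv2
a=cv2.imread("pics/top0.png")[150:270,110:350];cv2.imwrite("pics/topc.png",cv2.resize(a,None,fx=3.3,fy=3.3,interpolation=cv2.INTER_CUBIC)[:600,:800])
E
```

```text
(no output)
```

View pics/topc.png

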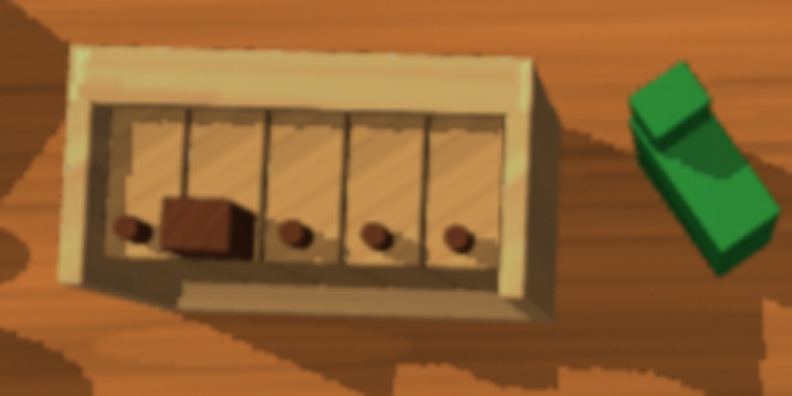

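Handle centre comes out at about (0.589, 0.2065), top z 0.197, yaw about -3°, in place 2. Both cameras agree, and the 12+185 mm height matches. The mat's centre is (0.518, -0.204). I'll start the approach high.

```bash
python3 -m jog '[{"dr":[0,0,0],"translation":[1,-1,-0.5],"grip":0.6},{"dr":[0,0,0],"translation":[1,-1,-0.5],"grip":0.6},{"dr":[0,0,0],"translation":[1,-1,-0.5],"grip":0.6},{"dr":[0,0,0],"translation":[1,-1,-0.5],"grip":0.6},{"dr":[0,0,0],"translation":[1,-1,-0.5],"grip":0.6},{"dr":[0,0,0],"translation":[1,-1,-0.5],"grip":0.6},{"dr":[0,0,0],"translation":[1,-1,-0.5],"grip":0.6}]'
```

```text
time: 1.08
eef_pos: [0.332, -0.37, 0.3087]
ee_rot: [0.978, 0.21, 0.001, 0.001]
ft_force: [1.0, -0.3, 0.4]
gripper_width: 0.599
```

```bash
for i in 1 2 3; do python3 -m jog '[{"dr":[0,0,0],"translation":[1,-0.94,0],"grip":0.6},{"dr":[0,0,0],"translation":[1,-0.94,0],"grip":0.6},{"dr":[0,0,0],"translation":[1,-0.94,0],"grip":0.6},{"dr":[0,0,0],"translation":[1,-0.94,0],"grip":0.6},{"dr":[0,0,0],"translation":[1,-0.94,0],"grip":0.6},{"dr":[0,0,0],"translation":[1,-0.94,0],"grip":0.6}]'; done
python3 -m jog '[{"dr":[0,0,-0.35],"translation":[0,0,0],"grip":0.6},{"dr":[0,0,-0.35],"translation":[0,0,0],"grip":0.6},{"dr":[0,0,-0.35],"translation":[0,0,0],"grip":0.6},{"dr":[0,0,-0.35],"translation":[0,0,0],"grip":0.6},{"dr":[0,0,-0.35],"translation":[0,0,0],"grip":0.6},{"dr":[0,0,-0.35],"translation":[0,0,0],"grip":0.6},{"dr":[0,0,-0.35],"translation":[0,0,0],"grip":0.6},{"dr":[0,0,-0.35],"translation":[0,0,0],"grip":0.6},{"dr":[0,0,-0.35],"translation":[0,0,0],"grip":0.6},{"dr":[0,0,-0.35],"translation":[0,0,0],"grip":0.6},{"dr":[0,0,-0.35],"translation":[0,0,0],"grip":0.6},{"dr":[0,0,-0.35],"translation":[0,0,0],"grip":0.6}]'
python3 - <<'E'
from station import *
from scipy.spatial.transform import Rotation as R
import numpy as np
s=observe();print(np.round(s["qpos"],3),np.round(s["eef_pos"],4));M=R.from_quat(s["ee_rot"]).as_matrix();print(M.round(3));print(np.degrees(np.arctan2(M[1,1],M[0,1])))
print("local delta/0.15",(M.T@(np.array([.5888,.2065,.160])-s["eef_pos"])/.15).round(3))
E
```

```text
time: 1.58
eef_pos: [0.4122, -0.1774, 0.3067]
ee_rot: [0.977, 0.211, 0.001, -0.001]
ft_force: [0.5, -0.6, -0.1]
gripper_width: 0.6
time: 2.08
eef_pos: [0.4918, 0.0127, 0.3063]
ee_rot: [0.977, 0.211, 0.001, -0.002]
ft_force: [-0.0, 1.0, 0.0]
gripper_width: 0.598
time: 2.58
eef_pos: [0.5708, 0.2022, 0.3048]
ee_rot: [0.978, 0.21, -0.0, -0.003]
ft_force: [-2.4, 0.2, -1.2]
gripper_width: 0.6
time: 3.58
eef_pos: [0.5703, 0.1939, 0.306]
ee_rot: [0.728, 0.686, -0.0, -0.0]
ft_force: [-0.5, 0.7, -1.1]
gripper_width: 0.602
[ 0.133  0.515 -0.856  1.428  0.389  1.374 -0.794] [0.5703 0.1939 0.306 ]
[[ 0.06   0.998 -0.   ]
 [ 0.998 -0.06  -0.   ]
 [-0.    -0.    -1.   ]]
-3.4249032085619953
local delta/0.15 [0.091 0.119 0.973]
```

```bash
python3 -m jog '[{"dr":[0,0,-0.003],"translation":[0.091,0.119,0.5],"grip":0.6},{"dr":[0,0,-0.003],"translation":[0.091,0.119,0.5],"grip":0.6},{"dr":[0,0,-0.003],"translation":[0.091,0.119,0.5],"grip":0.6},{"dr":[0,0,-0.003],"translation":[0.091,0.119,0.5],"grip":0.6},{"dr":[0,0,-0.003],"translation":[0.091,0.119,0.5],"grip":0.6},{"dr":[0,0,-0.003],"translation":[0.091,0.119,0.5],"grip":0.6}]'
python3 - <<'E'
from h import *
import cv2
from scipy.spatial.transform import Rotation as R
s=observe();print(np.round(s["eef_pos"],4));M=R.from_quat(s["ee_rot"]).as_matrix();print(np.degrees(np.arctan2(M[1,1],M[0,1])))
print("local delta/0.15",(M.T@(np.array([.5888,.2065,.160])-s["eef_pos"])/.15).round(3))
im,d=get_image("scene");cv2.imwrite("pics/s1.png",cv2.resize(im[20:260,150:450,::-1],None,fx=2.5,fy=2.5))
E
```

```text
time: 4.08
eef_pos: [0.5889, 0.208, 0.2337]
ee_rot: [0.723, 0.69, 0.001, 0.001]
ft_force: [-0.4, -1.0, -0.4]
gripper_width: 0.602
[0.5889 0.208  0.2337]
-2.6726622106017937
local delta/0.15 [-0.011 -0.002  0.491]
```

View pics/s1.png

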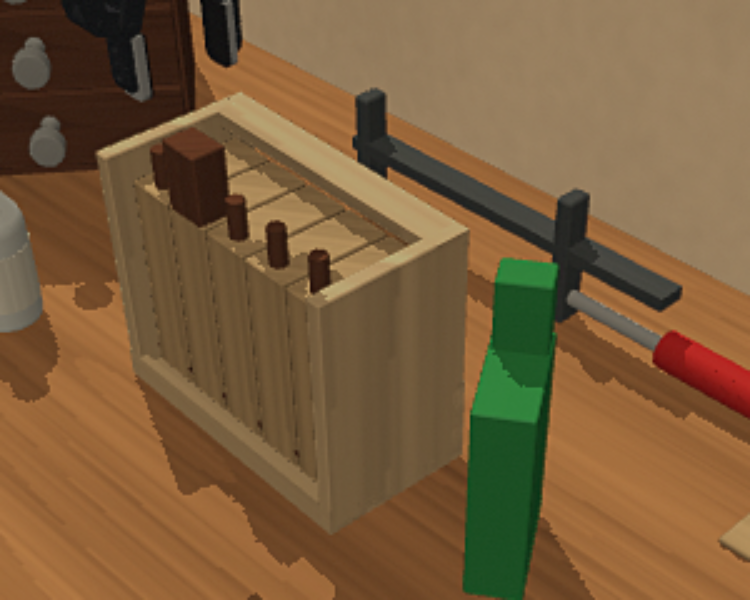

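The open jaws at about (130,90) and (225,55) in this crop straddle the handle top at (193,145). I'll descend now, then close.

```bash
python3 -m jog '[{"dr":[0,0,0],"translation":[-0.01,0,0.2],"grip":0.6},{"dr":[0,0,0],"translation":[-0.01,0,0.35],"grip":0.6},{"dr":[0,0,0],"translation":[-0.01,0,0.49],"grip":0.6},{"dr":[0,0,0],"translation":[-0.01,0,0.49],"grip":0.6},{"dr":[0,0,0],"translation":[-0.01,0,0.49],"grip":0.6}]'
python3 - <<'E'
from h import *
import cv2
s=observe();print(s["eef_pos"],s["ft_force"])
im,d=get_image("scene");cv2.imwrite("pics/s2.png",cv2.resize(im[20:260,150:450,::-1],None,fx=2.5,fy=2.5))
E
```

```text
time: 4.55
eef_pos: [0.5885, 0.2058, 0.1587]
ee_rot: [0.723, 0.691, 0.0, 0.0]
ft_force: [0.0, 0.5, 0.3]
gripper_width: 0.597
[0.58846455 0.20578913 0.1586763 ] [0.0309003  0.48576371 0.29344943]
```

View pics/s2.png

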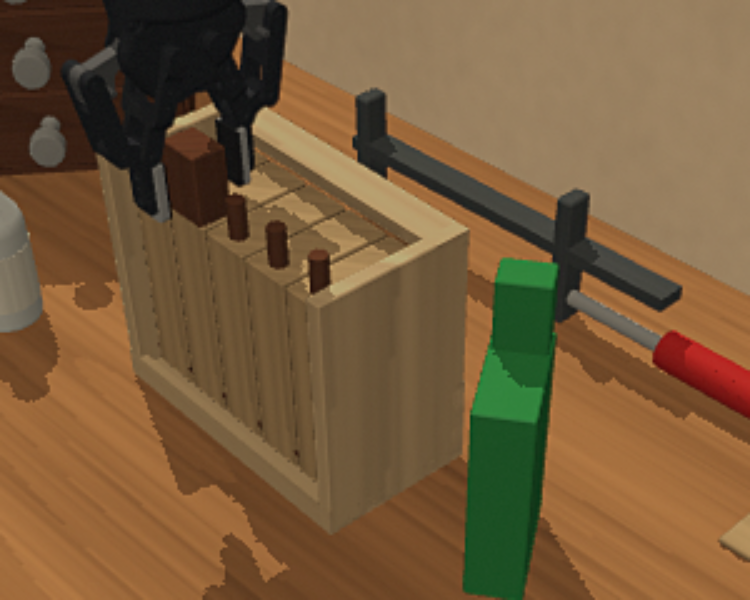

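The jaws stand in front of and behind the handle (145,195 and 235,150 in the crop), clear of the pegs. Closing.

```bash
python3 -m jog '[{"dr":[0,0,0],"translation":[0,0,0],"grip":0},{"dr":[0,0,0],"translation":[0,0,0],"grip":0},{"dr":[0,0,0],"translation":[0,0,0],"grip":0},{"dr":[0,0,0],"translation":[0,0,0],"grip":0},{"dr":[0,0,0],"translation":[0,0,0],"grip":0},{"dr":[0,0,0],"translation":[0,0,0],"grip":0},{"dr":[0,0,0],"translation":[0,0,0],"grip":0},{"dr":[0,0,0],"translation":[0,0,0],"grip":0}]'
python3 - <<'E'
from station import *
import numpy as np
from scipy.spatial.transform import Rotation as R
s=observe();print(s["eef_pos"],s["gripper_width"],s["ft_force"]);M=R.from_quat(s["ee_rot"]).as_matrix();print(M.round(4))
# tip rows: pivot (12 mm toward -y_tool, below); tool y=+x beam, z=down
h=s["eef_pos"][2]-.012
for a in (4,8,12,16,20,22):
    t=np.radians(a);x=12e-3*np.cos(t)-h*np.sin(t)-12e-3;z=12e-3*np.sin(t)+h*np.cos(t)-h+.0015
    print(a,"dy",round(x/.15,3),"dz",round(-z/.15,3),"turn",round(a/180,4))
ax=np.array([-M[0,1]*0,0,0]); 
# sign: rotate about tool x by +t sends tool -z (up) to?
print(R.from_rotvec([.35,0,0]).apply([0,0,-1]))
E
```

```text
time: 5.27
eef_pos: [0.5895, 0.2066, 0.1597]
ee_rot: [0.723, 0.691, 0.002, 0.001]
ft_force: [0.2, -0.6, 6.7]
gripper_width: 0.271
[0.58945169 0.20657552 0.15970802] 0.2714621126884975 [ 0.21683804 -0.63862906  6.6996742 ]
[[ 0.0463  0.9989  0.0033]
 [ 0.9989 -0.0463  0.0013]
 [ 0.0014  0.0032 -1.    ]]
4 dy -0.069 dz -0.013 turn 0.0222
8 dy -0.138 dz -0.012 turn 0.0444
12 dy -0.206 dz -0.005 turn 0.0667
16 dy -0.275 dz 0.006 turn 0.0889
20 dy -0.342 dz 0.022 turn 0.1111
22 dy -0.375 dz 0.032 turn 0.1222
[ 0.          0.34289781 -0.93937271]
```

Gripped: the opening of 0.271 is 23 mm, which fits the 24 mm handle. Tipping about the front lower edge next.

```bash
python3 -m jog '[{"dr":[-0.011,0,0],"translation":[0,-0.034,-0.010],"grip":0},{"dr":[-0.022,0,0],"translation":[0,-0.069,-0.017],"grip":0},{"dr":[-0.033,0,0],"translation":[0,-0.104,-0.017],"grip":0},{"dr":[-0.044,0,0],"translation":[0,-0.138,-0.016],"grip":0},{"dr":[-0.056,0,0],"translation":[0,-0.172,-0.013],"grip":0},{"dr":[-0.067,0,0],"translation":[0,-0.206,-0.01],"grip":0},{"dr":[-0.078,0,0],"translation":[0,-0.24,-0.005],"grip":0},{"dr":[-0.089,0,0],"translation":[0,-0.275,0],"grip":0},{"dr":[-0.1,0,0],"translation":[0,-0.308,0.009],"grip":0},{"dr":[-0.111,0,0],"translation":[0,-0.342,0.017],"grip":0},{"dr":[-0.111,0,0],"translation":[0,-0.342,0.017],"grip":0},{"dr":[-0.111,0,0],"translation":[0,-0.342,0.017],"grip":0},{"dr":[-0.111,0,0],"translation":[0,-0.342,0.017],"grip":0}]'
python3 - <<'E'
from h import *
import cv2
from scipy.spatial.transform import Rotation as R
s=observe();print(s["eef_pos"],s["ft_force"],s["gripper_width"]);M=R.from_quat(s["ee_rot"]).as_matrix();print(M.round(4),np.degrees(np.arccos(-M[2,2])))
im,d=get_image("scene");cv2.imwrite("pics/s3.png",cv2.resize(im[20:260,150:450,::-1],None,fx=2.5,fy=2.5))
for n,w in(("up25",[0,0,.025]),("fwd-up",[-.06*.9989,.06*.046,.05]),("fwd",[-.07*.9989,.07*.046,.01])):print(n,(M.T@np.array(w)/.15).round(3))
E
```

```text
time: 6.35
eef_pos: [0.5377, 0.2084, 0.1556]
ee_rot: [0.712, 0.68, 0.12, 0.125]
ft_force: [0.4, 0.6, -2.4]
gripper_width: 0.27
[0.53770892 0.20835151 0.15561425] [ 0.38140528  0.62184764 -2.39141091] 0.2697262597532677
[[ 4.630e-02  9.389e-01  3.411e-01]
 [ 9.989e-01 -4.360e-02 -1.580e-02]
 [ 1.000e-04  3.414e-01 -9.399e-01]] 19.96359267850198
up25 [ 0.     0.057 -0.157]
fwd-up [-0.    -0.262 -0.45 ]
fwd [-0.    -0.416 -0.222]
```

View pics/s3.png

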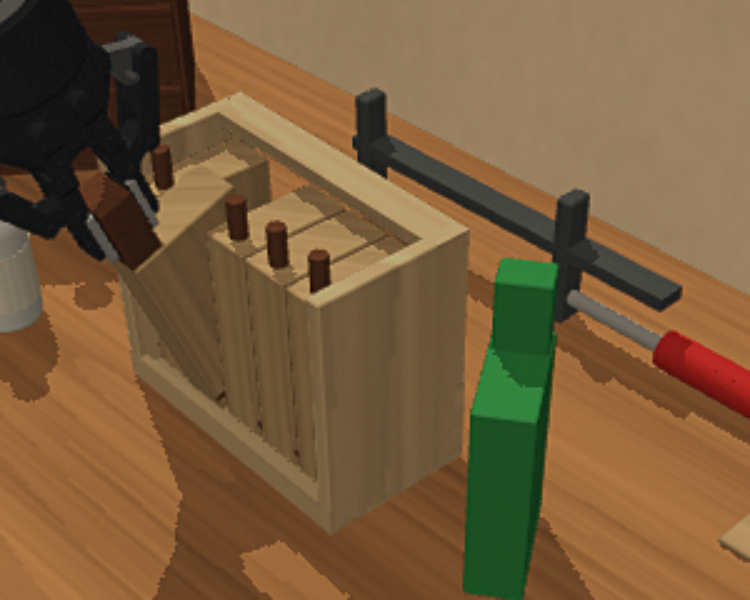

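The beam is tipped 20° with its foot still behind the lip, and the pegged beams stand undisturbed. Now I'll lift it over the lip and draw it forward.

```bash
python3 -m jog '[{"dr":[0,0,0],"translation":[0,0.03,-0.08],"grip":0},{"dr":[0,0,0],"translation":[0,0.057,-0.157],"grip":0},{"dr":[0,0,0],"translation":[0,0.0,-0.26],"grip":0},{"dr":[0,0,0],"translation":[0,-0.07,-0.38],"grip":0},{"dr":[0,0,0],"translation":[0,-0.14,-0.5],"grip":0},{"dr":[0,0,0],"translation":[0,-0.205,-0.607],"grip":0},{"dr":[0,0,0],"translation":[0,-0.29,-0.67],"grip":0},{"dr":[0,0,0],"translation":[0,-0.36,-0.71],"grip":0},{"dr":[0,0,0],"translation":[0,-0.36,-0.71],"grip":0},{"dr":[0,0,0],"translation":[0,-0.36,-0.71],"grip":0}]'
python3 - <<'E'
from h import *
import cv2
from scipy.spatial.transform import Rotation as R
s=observe();print(s["qpos"].round(2),s["eef_pos"],s["ft_force"],s["gripper_width"]);M=R.from_quat(s["ee_rot"]).as_matrix();print(np.degrees(np.arccos(-M[2,2])))
im,d=get_image("scene");cv2.imwrite("pics/s4.png",im[:,:,::-1])
for n,w in(("fwd",[-.02*.9989,.02*.046,.0]),):print(n,(M.T@np.array(w)/.15).round(3))
E
```

```text
time: 7.23
eef_pos: [0.4503, 0.2121, 0.237]
ee_rot: [0.712, 0.68, 0.12, 0.126]
ft_force: [0.0, 0.8, -2.6]
gripper_width: 0.271
[-0.01  0.21 -0.78  2.08  0.6   0.75 -1.21] [0.45034129 0.21210082 0.23701435] [ 0.02979103  0.78336787 -2.55000514] 0.27111522093142565
19.991476487022474
fwd [-0.    -0.125 -0.046]
```

View pics/s4.png

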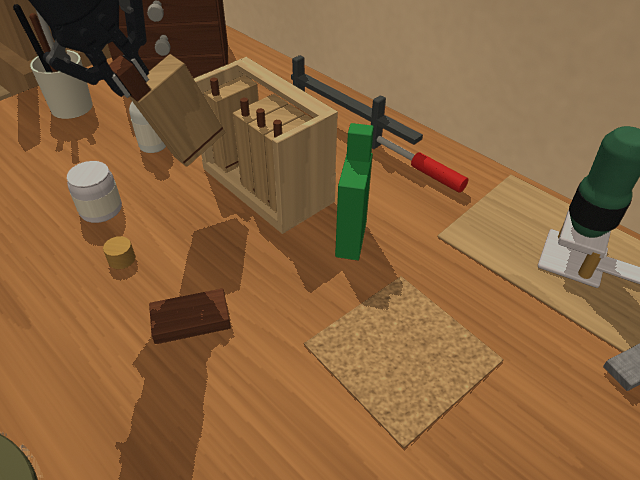

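The beam is out in front of the rack, at about (180,110), and the pegged beams are still standing. Bringing it upright.

```bash
python3 -m jog '[{"dr":[0.03,0,0],"translation":[0,0,0],"grip":0},{"dr":[0.06,0,0],"translation":[0,0,0],"grip":0},{"dr":[0.09,0,0],"translation":[0,0,0],"grip":0},{"dr":[0.111,0,0],"translation":[0,0,0],"grip":0},{"dr":[0.111,0,0],"translation":[0,0,0],"grip":0},{"dr":[0.111,0,0],"translation":[0,0,0],"grip":0}]'
python3 - <<'E'
from h import *
from scipy.spatial.transform import Rotation as R
s=observe();print(s["qpos"].round(2),s["eef_pos"],s["ft_force"],s["gripper_width"]);M=R.from_quat(s["ee_rot"]).as_matrix();print(M.round(3))
t=np.array([.518,-.204,.155])-M[:,1]*.028
print(t,(M.T@(t-s["eef_pos"])/.15).round(3))
E
```

```text
time: 7.78
eef_pos: [0.4513, 0.2118, 0.2357]
ee_rot: [0.724, 0.69, 0.0, -0.0]
ft_force: [-0.5, 0.1, -2.7]
gripper_width: 0.273
[ 0.1   0.39 -0.84  1.81  0.32  1.08 -0.9 ] [0.45132304 0.21180561 0.23567048] [-0.46454646  0.07234627 -2.66642108] 0.27334807837151537
[[ 0.048  0.999 -0.   ]
 [ 0.999 -0.048  0.001]
 [ 0.001 -0.    -1.   ]]
[ 0.49003257 -0.20264998  0.15501237] [-2.748  0.391  0.536]
```

```bash
for i in 1 2; do python3 -m jog '[{"dr":[0,0,0],"translation":[-0.12,0,0],"grip":0},{"dr":[0,0,0],"translation":[-0.28,0,0],"grip":0},{"dr":[0,0,0],"translation":[-0.45,0,0],"grip":0},{"dr":[0,0,0],"translation":[-0.62,0,0],"grip":0},{"dr":[0,0,0],"translation":[-0.78,0,0],"grip":0},{"dr":[0,0,0],"translation":[-0.92,0,0],"grip":0},{"dr":[0,0,0],"translation":[-1,0,0],"grip":0},{"dr":[0,0,0],"translation":[-1,0,0],"grip":0}]'; done
python3 -m jog '[{"dr":[0,0,0],"translation":[-0.12,0.05,0],"grip":0},{"dr":[0,0,0],"translation":[-0.28,0.1,0],"grip":0},{"dr":[0,0,0],"translation":[-0.45,0.2,0],"grip":0},{"dr":[0,0,0],"translation":[-0.6,0.3,0],"grip":0},{"dr":[0,0,0],"translation":[-0.72,0.36,0],"grip":0},{"dr":[0,0,0],"translation":[-0.75,0.39,0],"grip":0},{"dr":[0,0,0],"translation":[-0.75,0.39,0],"grip":0},{"dr":[0,0,0],"translation":[-0.75,0.39,0],"grip":0},{"dr":[0,0,0],"translation":[-0.75,0.39,0],"grip":0}]'
python3 - <<'E'
from h import *
import cv2
from scipy.spatial.transform import Rotation as R
s=observe();print(s["qpos"].round(2),s["eef_pos"],s["ft_force"],s["gripper_width"]);M=R.from_quat(s["ee_rot"]).as_matrix();print(M.round(3))
t=np.array([.518,-.204,.155])-M[:,1]*.028
print(t,(M.T@(t-s["eef_pos"])/.15).round(3))
im,d=get_image("scene");cv2.imwrite("pics/s5.png",im[:,:,::-1]);w=cloud("scene",d)
# beam lowest visible pixels (above mat)
for r in masks_of("scene","beam_block"):
    P=w[r["mask"]];P=P[np.isfinite(P).all(1)];print(r["p"],np.round(np.percentile(P,[1,50,99],axis=0),3).tolist())
E
```

```text
time: 8.45
eef_pos: [0.4423, 0.0594, 0.2365]
ee_rot: [0.724, 0.69, -0.001, 0.002]
ft_force: [-0.2, -0.4, -1.7]
gripper_width: 0.275
time: 9.12
eef_pos: [0.4358, -0.0894, 0.2366]
ee_rot: [0.724, 0.69, -0.001, 0.001]
ft_force: [0.3, -0.2, -3.1]
gripper_width: 0.274
time: 9.87
eef_pos: [0.4893, -0.2001, 0.237]
ee_rot: [0.722, 0.692, 0.0, -0.0]
ft_force: [0.1, 0.0, -2.0]
gripper_width: 0.277
[ 0.85  0.42 -0.75  1.74  0.31  1.11 -0.04] [ 0.48933564 -0.20010421  0.23702233] [ 0.09070565  0.01456615 -1.95913939] 0.2766245028149601
[[ 0.043  0.999 -0.   ]
 [ 0.999 -0.043  0.   ]
 [ 0.    -0.    -1.   ]]
[ 0.49002601 -0.20279329  0.15500147] [-0.018  0.005  0.547]
0.71 [[0.476, -0.22, 0.093], [0.491, -0.216, 0.187], [0.553, -0.183, 0.274]]
0.56 [[0.441, -0.185, -0.002], [0.595, -0.034, 0.118], [0.811, 0.117, 0.294]]
```

View pics/s5.png

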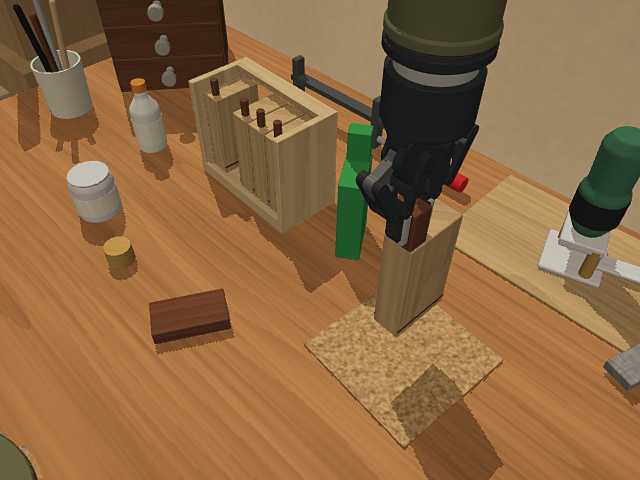

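The beam hangs upright over the mat, its foot at about (408,320) and the foot height at about 0.09. Lowering it.

```bash
python3 -m jog '[{"dr":[0,0,0],"translation":[-0.018,0,0.1],"grip":0},{"dr":[0,0,0],"translation":[-0.018,0,0.22],"grip":0},{"dr":[0,0,0],"translation":[-0.018,0,0.34],"grip":0},{"dr":[0,0,0],"translation":[-0.018,0,0.44],"grip":0},{"dr":[0,0,0],"translation":[-0.018,0,0.5],"grip":0},{"dr":[0,0,0],"translation":[-0.018,0,0.53],"grip":0},{"dr":[0,0,0],"translation":[-0.018,0,0.545],"grip":0},{"dr":[0,0,0],"translation":[-0.018,0,0.555],"grip":0},{"dr":[0,0,0],"translation":[-0.018,0,0.56],"grip":0},{"dr":[0,0,0],"translation":[-0.018,0,0.565],"grip":0},{"dr":[0,0,0],"translation":[-0.018,0,0.565],"grip":0},{"dr":[0,0,0],"translation":[-0.018,0,0.565],"grip":0}]'
python3 - <<'E'
from h import *
import cv2
s=observe();print(s["eef_pos"],s["ft_force"])
im,d=get_image("scene");cv2.imwrite("pics/s6.png",cv2.resize(im[180:420,290:530,::-1],None,fx=2.5,fy=2.5))
E
```

```text
time: 10.97
eef_pos: [0.4896, -0.2053, 0.1525]
ee_rot: [0.723, 0.691, 0.0, 0.0]
ft_force: [-0.8, 1.1, -2.3]
gripper_width: 0.273
[ 0.48958272 -0.20526052  0.15249517] [-0.77526518  1.06857472 -2.26890188]
```

View pics/s6.png

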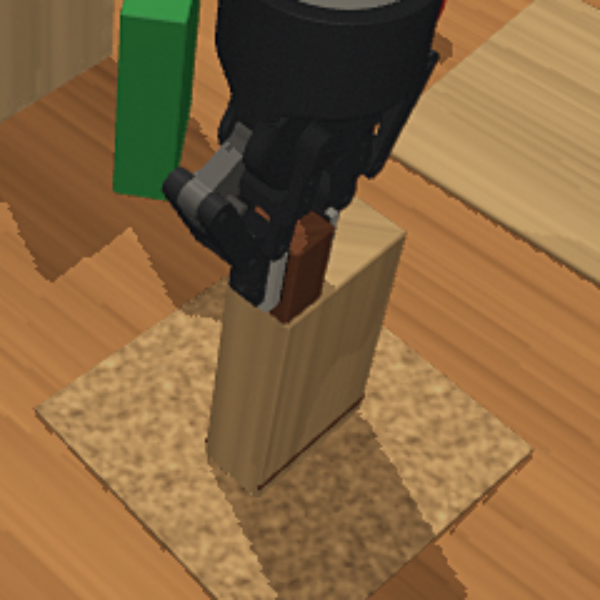

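It's just above the mat and still carries its full weight of about 2.3 N, so I'll ease it down the last bit.

```bash
python3 -m jog '[{"dr":[0,0,0],"translation":[0,0,0.005],"grip":0},{"dr":[0,0,0],"translation":[0,0,0.01],"grip":0},{"dr":[0,0,0],"translation":[0,0,0.01],"grip":0},{"dr":[0,0,0],"translation":[0,0,0.01],"grip":0}]'; python3 -m jog '[{"dr":[0,0,0],"translation":[0,0,0.004],"grip":0},{"dr":[0,0,0],"translation":[0,0,0.007],"grip":0},{"dr":[0,0,0],"translation":[0,0,0.007],"grip":0},{"dr":[0,0,0],"translation":[0,0,0.007],"grip":0}]'
```

```text
time: 11.35
eef_pos: [0.4898, -0.2053, 0.1516]
ee_rot: [0.723, 0.691, 0.0, 0.001]
ft_force: [-1.6, 1.5, 7.2]
gripper_width: 0.272
time: 11.68
eef_pos: [0.49, -0.2053, 0.1516]
ee_rot: [0.723, 0.691, -0.0, 0.001]
ft_force: [-4.1, 0.4, 17.1]
gripper_width: 0.276
```

Contact with the mat. I'll open gently, straight up from here.

```bash
python3 -m jog '[{"dr":[0,0,0],"translation":[0,0,-0.008],"grip":0},{"dr":[0,0,0],"translation":[0,0,-0.008],"grip":0.35},{"dr":[0,0,0],"translation":[0,0,-0.008],"grip":0.5},{"dr":[0,0,0],"translation":[0,0,-0.008],"grip":0.6},{"dr":[0,0,0],"translation":[0,0,-0.008],"grip":0.6},{"dr":[0,0,0],"translation":[0,0,-0.008],"grip":0.6},{"dr":[0,0,0],"translation":[0,0,-0.008],"grip":0.6}]'
python3 - <<'E'
from h import *
import cv2
s=observe();print(s["eef_pos"],s["ft_force"],s["gripper_width"])
im,d=get_image("scene");cv2.imwrite("pics/s7.png",cv2.resize(im[180:420,290:530,::-1],None,fx=2.5,fy=2.5))
E
```

```text
time: 12.27
eef_pos: [0.4894, -0.2052, 0.1506]
ee_rot: [0.723, 0.691, 0.0, -0.0]
ft_force: [-0.1, 0.4, -0.9]
gripper_width: 0.606
[ 0.48944805 -0.20515645  0.15063848] [-0.07235041  0.39409856 -0.87343781] 0.605627290393616
```

View pics/s7.png

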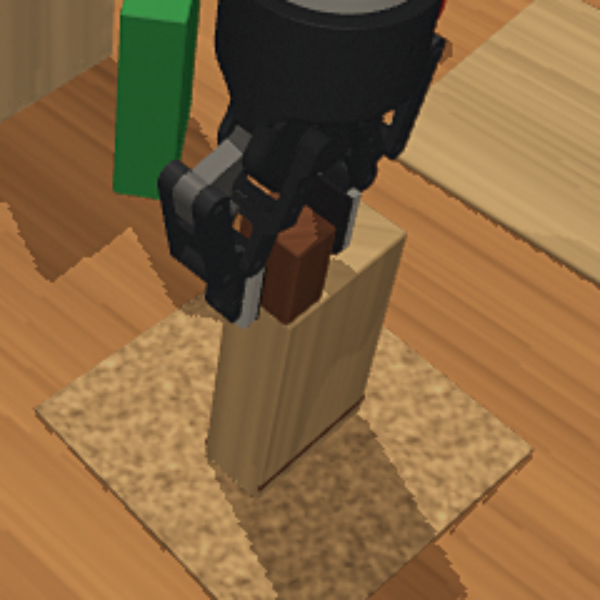

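The jaws are open on both sides of the handle and the beam is standing free. Retreating straight up.

```bash
python3 -m jog '[{"dr":[0,0,0],"translation":[0,0,-0.1],"grip":0.6},{"dr":[0,0,0],"translation":[0,0,-0.25],"grip":0.6},{"dr":[0,0,0],"translation":[0,0,-0.45],"grip":0.6},{"dr":[0,0,0],"translation":[0,0,-0.7],"grip":0.6},{"dr":[0,0,0],"translation":[0,0,-1],"grip":0.6},{"dr":[0,0,0],"translation":[0,0,-1],"grip":0.6},{"dr":[0,0,0],"translation":[0,0,-1],"grip":0.6},{"dr":[0,0,0],"translation":[0,0,-1],"grip":0.6}]'
python3 - <<'E'
from h import *
import cv2
for n in("scene","top"):
    im,d=get_image(n);cv2.imwrite(f"pics/{n}8.png",im[:,:,::-1]);w=cloud(n,d);z=w[...,2]
    I=im.astype(int)
    g=(I[...,1]>I[...,0]*1.3)
    M=(z>.125)&(z<.155)&(w[...,1]<-.12)&(w[...,1]>-.3)&(w[...,0]>.4)&(w[...,0]<.62)&~g
    M2=(z>.01)&(z<.05)&(w[...,1]<-.12)&(w[...,1]>-.3)&(w[...,0]>.4)&(w[...,0]<.62)&~g
    for m in(M,M2):
        P=w[m]
        if len(P):print(n,len(P),np.percentile(P,[2,50,98],axis=0).round(3).tolist(),cv2.minAreaRect(P[:,:2].astype(np.float32)*1000))
    for t in("beam_block","beam_peg_a"):
        m=camera_model(n)
        for r in look_for(n,t):print(t,round(r["p"],2),np.round(m["R"].T@(np.array(r["location"])-m["t"]),3))
E
```

```text
time: 12.98
eef_pos: [0.4892, -0.2053, 0.3005]
ee_rot: [0.723, 0.691, -0.0, 0.0]
ft_force: [-0.1, -0.3, -0.4]
gripper_width: 0.599
scene 1692 [[0.477, -0.226, 0.126], [0.515, -0.216, 0.142], [0.555, -0.19, 0.153]] ((516.6559448242188, -206.69915771484375), (36.71371078491211, 81.44932556152344), 87.3018798828125)
scene 1048 [[0.476, -0.226, 0.011], [0.487, -0.223, 0.031], [0.552, -0.189, 0.049]] ((509.1756896972656, -220.7259521484375), (33.50054168701172, 86.16424560546875), 62.628421783447266)
beam_block 0.96 [ 0.488 -0.219  0.115]
beam_peg_a 0.94 [0.578 0.167 0.136]
beam_peg_a 0.74 [0.573 0.129 0.134]
top 947 [[0.482, -0.222, 0.127], [0.526, -0.202, 0.142], [0.555, -0.186, 0.146]] ((516.9087524414062, -204.7013397216797), (35.50260925292969, 79.81060028076172), 87.50453186035156)
top 179 [[0.479, -0.189, 0.011], [0.517, -0.187, 0.03], [0.554, -0.186, 0.05]] ((517.5061645507812, -187.51541137695312), (1.5048611164093018, 78.0587158203125), 87.32916259765625)
beam_block 0.92 [ 0.513 -0.192  0.142]
beam_block 0.68 [ 0.614 -0.018  0.141]
beam_peg_a 0.97 [0.61  0.167 0.149]
beam_peg_a 0.7 [0.605 0.127 0.148]
```

View pics/scene8.png

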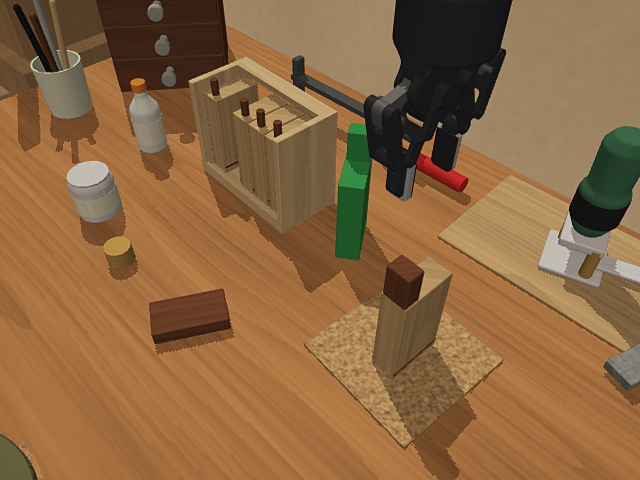

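View pics/top8.png

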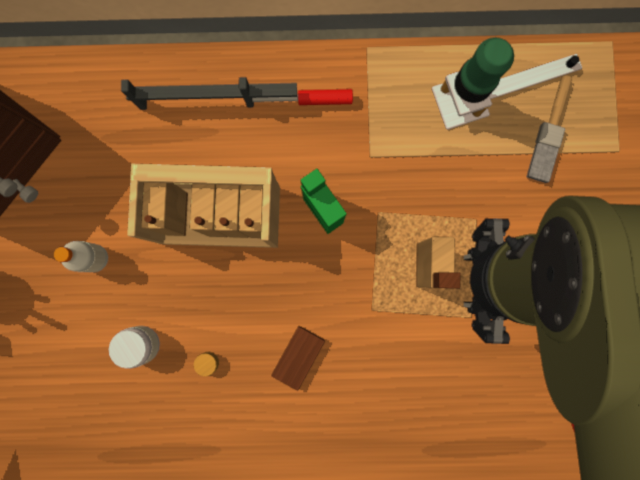

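The beam stands upright at about (0.517, -0.205), within 2 mm of the mat's measured centre. The pegged beams are where they were, and the gripper is clear.

```bash
python3 -c "
from station import *
print(sign_off())"
```

```text
the job is handed in; nothing more can be done
None
```

The block-handled beam now stands upright and released in the middle of the cork mat, and I handed the job in at about 13 s of the 43 s allowed.

- **Taking it out:** The beam was in place 2. I gripped its handle front to back, tipped it 20° about its lower front edge with its foot still behind the lip, then lifted it over the lip and drew it forward.
- **Placing:** I brought it upright in front of the rack and carried it past the green look-alike without touching it. I lowered it onto the mat until the force showed contact, opened the jaws and backed off 150 mm straight up.
- **Last checks:** Both cameras put the beam at about (0.517, -0.206), within 3 mm of the mat's measured centre at (0.518, -0.204). Its top is at the height expected for a beam standing upright.
- **Other beams:** Both loose peg beams are upright and were found within 3 mm of their starting positions.
- **Forces:** The wrist force peaked at about 17 N in the readings I took, while pressing the beam onto the mat, and was near zero after release.

No check failed. The detector reported the green look-alike as a second beam_block several times, but I told it apart by its colour and position.

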